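# Load the filtration manifold in reverse order

### The arm

A 7-joint arm with a two-finger parallel gripper is mounted at the origin on the work surface. World frame = base frame: x ahead of the robot, y to its left, z up, the work surface at z = 0. Lengths are in m, angles in rad, forces in N, time in s.
With the tool pointing down it reaches from about 0.425 to 0.875 m from the base axis. Payload 4.7 kg.
Tool frame: the origin (TCP) lies midway between the tips of the shut fingers; the grasp point (between the pads) lies 19 mm behind it (ctrl.grip_point_offset is the distance from the TCP to the grasp point, in m); z points along the fingers, y is the line along which they close (so a half turn about z gives the same grasp; the last joint's range is limited). The gripper opens to 87 mm and grips with 3 to 60 N. Pads are 19 mm wide; open, the fingers measure 117 mm over their backs; the gripper's body (75 mm by 190 mm) begins 51 mm behind the grasp point.
Start: joints at [1.216, 0.321, -0.07, 1.45, 0.023, 1.371, -0.057], TCP at [0.234, -0.606, 0.223] pointing down, gripper open.
Joint ranges: [-2.86, 2.86], [-0.3, 2.09], [-1.38, 1.24], [0.06, 2.45], [-1.56, 4.7], [0.09, 2.05], [-2.69, 2.69]. Speed limits (rad/s): [2.57, 2.57, 3.14, 3.14, 3.14, 3.14, 3.14].

### API

Orientations are given as a rotation vector (axis times angle).
In Python, from bench import ctrl gives the robot as it stands.
- The arm moves only by the tool move_arm, never from a script. Its argument "increments" is text: rows parted by semicolons, each of 7 numbers parted by spaces: the shift along the world's x, y, z in mm, then the turn, a rotation vector about the world's x, y, z in degrees, then the closure in counts, from 0 (fully open) to 255 (shut). A call has exactly 8 rows; each row shifts and turns the commanded pose from where the row before left it; what a row does not reach is not made up. A row lasts 1/12 s, in which the tool goes at most 41.7 mm and 7.16 degrees, less where a joint would pass 70% of its speed; a pose out of reach is approached as far as the arm can. A call with a gripper value outside its range is refused whole. The fingers move at their own pace and stop on an object; "grip_force" is the grip in N (left out, the last holds). Time passes only in rows, so rows that do not move let the fingers close, or fill a call up. It gives the time, the measured TCP pose, the force, the opening and the grip force at its end, in the units of the state.
- ctrl.get_state(): the state, without advancing time (a new reading comes with each control period).
- ctrl.get_image(name): name is "scene" or "top" or "wrist"; returns a dict with "frame" (420x560x3 uint8, red, green, blue), "depth" (420x560 float32, m along the optical axis (not along the pixel's ray), 0 where there is no reading), "fx", "fy", "cx", "cy" (pixels), "position" and "orientation" of the camera in the world. Camera axes: x right, y down, z forward; pixel columns grow to the right and rows downward; lengths in m; the calibration is good to about 2 mm. A picture is of the moment at which its call begins.
- ctrl.close_job(): hands the job in; it is judged then, once.
Trained networks look in a picture, given as the dict that the camera call returned (one of the last four; its "shot" number tells which), for a name from the list of things; names that differ only in an ending like _2 or _b are one class to them, and where a whole thing is asked for, a point or a joint stands for the part that bears it (a point fixed in the world has none). Each returns a list of dicts, best first, with "score" (0 to 1); they miss things now and then, are a little off and sometimes report something else, mostly with a low value. They report only what shows in the picture. A call takes as long as a camera call.
- ctrl.find_in(target, picture): "centre" ([x, y, z] in m, in world coordinates, good to about 4 mm: the middle of the surface that is visible of it).
- ctrl.silhouettes(target, picture): "region" (420x560 bool, what is visible of it).
The state is a dict: "time": time; "joint_positions": joint angles; "qd": joint speeds; "joint_torque": joint torques, N m; "position": TCP position; "tool_rot": TCP orientation; "ft_force": force on the tool from outside, world axes, zero at the start; "torque": the same for the moment, N m; "grip_width": opening from 0.0 (shut) to 1.0 (fully open); "grip_force": force on a finger pad.
Only numpy, scipy, OpenCV 4.12 (cv2) and the standard library are available. Lean on these libraries where they do the work, as an engineer would, in place of code of your own. Each camera call takes 0.05 s, during which the arm holds its last target. There are 200 camera calls.

### The job

Move all four steel pieces from the white drying rack onto the four ports of the vacuum manifold in reverse order: the one at the left end of the rack, as the robot sees it, goes on the right-hand end port of the manifold, the next one on the port beside it, and so on, so that the rack's right-end piece finishes on the left-hand end port. Leave each one standing upright and flat down inside its port dish, let go and at rest, and do not let any of them fall over on the way.

Things in the scene. Friction and masses are not known exactly. Their poses are not given: they have to be found in the camera images.
- head_disc: Loose upright round steel piece; foot disc 40 mm across, 8 mm thick; origin at the centre of the foot's underside, z up its axis. Mushroom-shaped filter head, 88 mm tall, about 0.3 kg: stem 20 mm across, on top a flat disc 56 mm across from 72 to 88 mm above the origin; grip it by the disc's edge.
- head_tall: Loose upright round steel piece; foot disc 40 mm across, 8 mm thick; origin at the centre of the foot's underside, z up its axis. Tall slim filter head, 118 mm tall, about 0.28 kg: a straight barrel 28 mm across from the foot to the top; grip it near the top.
- head_cup: Loose upright round steel piece; foot disc 40 mm across, 8 mm thick; origin at the centre of the foot's underside, z up its axis. Open-topped filter cup, 84 mm tall, about 0.22 kg: stem 20 mm across up to 34 mm, then a straight-sided cup 48 mm across outside, 34 to 84 mm above the origin; grip it round the cup.
- head_post: Loose upright round steel piece; foot disc 40 mm across, 8 mm thick; origin at the centre of the foot's underside, z up its axis. Squat blanking plug, 80 mm tall, about 0.33 kg: body 40 mm across up to 36 mm above the origin, then a post 18 mm across up to 80 mm; grip it by the post.
- seat_disc: Seat on the rack in which head_disc starts, up to 5 mm off centre; it stays put and so tells where that piece came from. Fixed round grey plastic dish, all four alike: outside 66 mm, inside 58 mm, floor 5 mm and rim 13 mm above its underside. Origin at the centre of its underside, z up.
- seat_tall: Seat on the rack in which head_tall starts, up to 5 mm off centre; it stays put and so tells where that piece came from. Fixed round grey plastic dish, all four alike: outside 66 mm, inside 58 mm, floor 5 mm and rim 13 mm above its underside. Origin at the centre of its underside, z up.
- seat_cup: Seat on the rack in which head_cup starts, up to 5 mm off centre; it stays put and so tells where that piece came from. Fixed round grey plastic dish, all four alike: outside 66 mm, inside 58 mm, floor 5 mm and rim 13 mm above its underside. Origin at the centre of its underside, z up.
- seat_post: Seat on the rack in which head_post starts, up to 5 mm off centre; it stays put and so tells where that piece came from. Fixed round grey plastic dish, all four alike: outside 66 mm, inside 58 mm, floor 5 mm and rim 13 mm above its underside. Origin at the centre of its underside, z up.
- rack: Fixed white plastic drying rack, 90 x 360 mm, top 30 mm above the table, with the four seats in a row at y = +120, +40, -40, -120 mm. Origin on the table under its centre; +y runs along the row to its left end as the robot sees it (within 0.4 rad of the robot's y), where a wire loop is; z up. It stands left or right of the manifold.
- manifold: Fixed steel pipe, 360 mm long, with four alike round port dishes in a row at x = 0, y = +120, +40, -40, -120 mm, empty at the start. Dish: inside 58, outside 66 mm; floor 50 and rim 58 mm above the table. Origin on the table under its middle; +y along the row to its left end as the robot sees it (within 0.4 rad of the robot's y); black hose nozzle at the right end.

How it is judged:
By the outcome, as a careful person would: the job done as asked, in the order asked, and still so for the second after the job is handed in, with the robot touching nothing.
It also fails if it takes over 112 s, if anything falls off the work surface, if the arm or the gripper's body presses on something with over 40 N, if the wrist force passes 120 N, or if a joint passes its speed limit or range.

## Working session

There is one attempt and no reset: what is moved stays moved. The work goes in short steps, Python scripts to look and compute and a tool call to move; the robot and the scene stay as the last step left them, time stands still between calls to the robot, and variables do not carry over. Pictures are saved under pics/ and viewed, at most 14 in all, crops included, and the job is handed in when it is done.

Besides the shell and the picture viewer there is one more tool, called after "Call:" as name(argument=value, ...) on one line, values as JSON. move_arm: Moves the arm, as the interface text tells. Its arguments: {"type":"object","properties":{"increments":{"type":"string"},"grip_force":{"type":"number"}},"required":["increments"]}

```bash
mkdir -p pics; cat > h.py <<'E'
import numpy as np, cv2
from scipy.spatial.transform import Rotation as R
from bench import ctrl
def rot(o):
    o=np.array(o,float)
    return o if o.shape==(3,3) else (R.from_rotvec(o).as_matrix() if o.size==3 else R.from_quat(o).as_matrix())
def cloud(p):
    d=p["depth"]; v,u=np.mgrid[:d.shape[0],:d.shape[1]]
    c=np.stack([(u-p["cx"])/p["fx"]*d,(v-p["cy"])/p["fy"]*d,d],-1)
    w=c@rot(p["orientation"]).T+np.array(p["position"])
    w[d<=0]=np.nan
    return w
def save(p,n): cv2.imwrite(f"pics/{n}.png",p["frame"][:,:,::-1])
E
python3 - <<'E'
from h import *
s=ctrl.get_state(); print({k:np.round(v,3) for k,v in s.items()})
ims=[]
for n in ("top","scene"):
    p=ctrl.get_image(n); save(p,n); print(n,p["position"],p["orientation"],p["fx"])
    for t in "head_disc head_tall head_cup head_post seat_disc seat_tall seat_cup seat_post rack manifold".split():
        r=ctrl.find_in(t,p); print(t,[(np.round(x["centre"],3).tolist(),round(x["score"],2)) for x in r[:3]])
E
```

```text
{'time': np.float64(0.0), 'joint_positions': array([ 1.216,  0.322, -0.07 ,  1.452,  0.023,  1.371, -0.057]), 'qd': array([ 0.001, -0.001, -0.001, -0.001,  0.001, -0.   , -0.   ]), 'joint_torque': array([ 1.0000e-03, -4.9129e+01, -4.0400e-01, -3.1252e+01, -6.4000e-02,
        4.4000e-02,  0.0000e+00]), 'position': array([ 0.234, -0.606,  0.221]), 'tool_rot': array([-3.086e+00, -5.760e-01,  1.000e-03]), 'ft_force': array([ 0.409, -0.184,  0.144]), 'torque': array([-0.015, -0.022, -0.012]), 'grip_force': np.float64(0.0), 'grip_width': np.float64(0.997)}
top [ 0.46071608 -0.00226785  1.19750375] [-2.16560715  2.23035515 -0.03696937] 416.75995820848823
head_disc [([0.537, 0.214, 0.126], 0.72)]
head_tall [([0.532, 0.283, 0.115], 0.77)]
head_cup [([0.534, 0.379, 0.089], 0.84)]
head_post [([0.532, 0.131, 0.072], 0.55)]
seat_disc [([0.523, 0.198, 0.039], 0.52)]
seat_tall [([0.52, 0.286, 0.036], 0.73), ([0.533, 0.28, 0.115], 0.51), ([0.493, -0.238, 0.05], 0.5)]
seat_cup [([0.528, 0.356, 0.033], 0.5)]
seat_post [([0.533, 0.129, 0.034], 0.59)]
rack [([0.522, 0.231, 0.007], 0.74)]
manifold [([0.494, -0.238, 0.049], 0.71)]
scene [0.9641701  0.1109983  0.88634664] [-1.70797159 -2.17879031  0.57116999] 430.22962930553035
head_disc [([0.544, 0.213, 0.126], 0.82)]
head_tall [([0.545, 0.288, 0.04], 0.65), ([0.545, 0.29, 0.11], 0.57)]
head_cup []
head_post [([0.545, 0.132, 0.071], 0.97)]
seat_disc [([0.549, 0.202, 0.034], 0.51)]
seat_tall [([0.541, 0.285, 0.034], 0.91)]
seat_cup [([0.548, 0.361, 0.034], 0.53)]
seat_post [([0.552, 0.129, 0.035], 0.66)]
rack [([0.556, 0.262, 0.014], 0.82), ([0.541, 0.288, 0.038], 0.73)]
manifold [([0.504, -0.228, 0.057], 0.67)]
```

View pics/top.png

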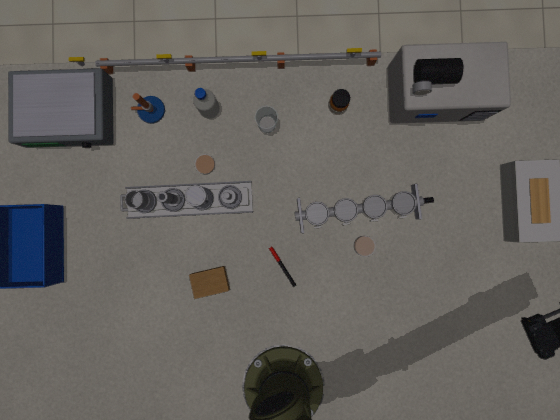

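View pics/scene.png

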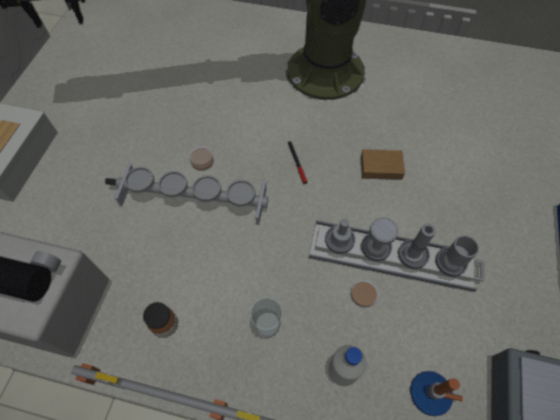

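The row on the rack from left is cup, tall, disc, post (top picture, u≈141, 172, 200, 230 at v≈198). The empty manifold ports are at u≈317, 345, 375 and 403, with the nozzle on the right. Next I'll refine the positions from depth.

```bash
cat > m.py <<'E'
from h import *
from scipy.optimize import least_squares
Y=np.array([.12,.04,-.04,-.12])
def row(o,y): # o = x,y,theta
    return np.array([o[0]-np.sin(o[2])*y,o[1]+np.cos(o[2])*y]).T
def fitrow(P,o):
    # annulus r 29..33 rim points: assign to nearest port, residual to r=31
    for _ in range(10):
        C=row(o,Y); d=np.linalg.norm(P[:,None]-C[None],axis=2); k=d.argmin(1); g=np.abs(d.min(1)-.031)<.008
        f=lambda q: np.linalg.norm(P[g]-row(q,Y)[k[g]],axis=1)-.031
        o=least_squares(f,o,loss="soft_l1",f_scale=.002).x
    return o,g.sum(),np.abs(f(o)).mean()
def circ(P,r,c):
    return least_squares(lambda q:np.linalg.norm(P-q,axis=1)-r,c,loss="soft_l1",f_scale=.002).x
E
python3 - <<'E'
from m import *
for n in ("top","scene"):
    p=ctrl.get_image(n); w=cloud(p).reshape(-1,3); w=w[np.isfinite(w[:,2])]
    def sel(x0,x1,y0,y1,z0,z1): return w[(w[:,0]>x0)&(w[:,0]<x1)&(w[:,1]>y0)&(w[:,1]<y1)&(w[:,2]>z0)&(w[:,2]<z1)]
    print(n,"table z",np.median(sel(.35,.45,0,.1,-.05,.05)[:,2]))
    M=sel(.42,.58,-.42,-.06,.054,.066); print("man",fitrow(M[:,:2],np.array([.495,-.235,.09])),len(M))
    for nm,y0,y1,z0 in (("cup",.33,.41,.108),("tall",.26,.32,.145),("disc",.17,.24,.114),("post",.09,.165,.105)):
        P=sel(.48,.6,y0,y1,z0,.17); print(nm,len(P),P.mean(0).round(4),np.median(P[:,2]).round(4),(P[:,:2].min(0)+P[:,:2].max(0))/2)
    S=sel(.47,.6,.06,.44,.026,.034);print("rack",S[:,:2].mean(0),cv2.minAreaRect(S[:,:2].astype(np.float32)))
    S=sel(.47,.6,.06,.44,.04,.053);print("seats",fitrow(S[:,:2],np.array([.523,.245,-.03])))
E
```

```text
top table z -0.0007571407187743073
man (array([ 0.49277443, -0.22676968,  0.09004834]), np.int64(399), np.float64(0.0011340962357689654)) 407
cup 104 [0.5321 0.3731 0.1156] 0.1158 [0.53171488 0.37410369]
tall 94 [0.5335 0.2895 0.1519] 0.1518 [0.53455089 0.28939007]
disc 365 [0.5364 0.2115 0.1219] 0.1219 [0.53693205 0.21156199]
post 39 [0.535  0.1326 0.1133] 0.1133 [0.53491095 0.13286247]
rack [0.52973878 0.21793373] ((0.5310302972793579, 0.2615864872932434), (0.06182529032230377, 0.3562449514865875), 0.466983824968338)
seats (array([0.53283491, 0.25224892, 0.02191362]), np.int64(242), np.float64(0.0010338453367107975))
scene table z 0.00021282121065457904
man (array([ 0.49595227, -0.22496418,  0.08911219]), np.int64(680), np.float64(0.0012594274061225007)) 686
cup 236 [0.5348 0.3756 0.1152] 0.1163 [0.53503948 0.37566045]
tall 168 [0.5378 0.2913 0.1522] 0.1527 [0.53637822 0.29212684]
disc 595 [0.5413 0.2131 0.1227] 0.123 [0.53946562 0.21302019]
post 70 [0.5395 0.1345 0.1137] 0.1148 [0.53801626 0.13430711]
rack [0.54170241 0.25085801] ((0.5380486845970154, 0.25333836674690247), (0.06014919653534889, 0.33850792050361633), 1.5363661050796509)
seats (array([0.52099369, 0.258478  , 0.02879462]), np.int64(555), np.float64(0.0033117194178402033))
```

Call:
move_arm(increments="30 30 8 0 0 4 0;30 30 8 0 0 4 0;30 30 8 0 0 4 0;30 30 8 0 0 4 0;30 30 8 0 0 4 0;30 30 8 0 0 4 0;30 30 8 0 0 4 0;30 30 8 0 0 4 0", grip_force=25)

```text
time: 1.87
position: [0.467, -0.3731, 0.2851]
tool_rot: [2.807, 1.409, 0.0]
ft_force: [1.2, -1.0, -0.4]
grip_width: 1.005
grip_force: 0.0
```

Call:
move_arm(increments="7 35 0 0 0 4 0;7 35 0 0 0 4 0;7 35 0 0 0 4 0;7 35 0 0 0 4 0;7 35 0 0 0 4 0;7 35 0 0 0 4 0;7 35 0 0 0 4 0;7 35 0 0 0 4 0")

```text
time: 2.53
position: [0.522, -0.093, 0.2847]
tool_rot: [2.31, 2.128, 0.0]
ft_force: [0.5, -0.2, -0.1]
grip_width: 1.001
grip_force: 0.0
```

Call:
move_arm(increments="0 35 0 0 0 4 0;0 35 0 0 0 4 0;0 35 0 0 0 0 0;0 35 0 0 0 0 0;0 35 0 0 0 0 0;0 35 0 0 0 0 0;0 35 0 0 0 0 0;0 0 0 0 0 0 0")

```text
time: 3.2
position: [0.5199, 0.1595, 0.285]
tool_rot: [-2.145, -2.292, -0.006]
ft_force: [-2.0, 1.6, 1.2]
grip_width: 0.998
grip_force: 0.0
```

```bash
python3 - <<'E'
from m import *
p=ctrl.get_image("wrist"); save(p,"w1"); w=cloud(p).reshape(-1,3); w=w[np.isfinite(w[:,2])]
s=ctrl.get_state(); print(s["position"],np.degrees(np.arctan2(*rot(s["tool_rot"])[:2,1][::-1])),p["position"])
def sel(x0,x1,y0,y1,z0,z1): return w[(w[:,0]>x0)&(w[:,0]<x1)&(w[:,1]>y0)&(w[:,1]<y1)&(w[:,2]>z0)&(w[:,2]<z1)]
for nm,y0,y1,z0 in (("cup",.33,.41,.108),("tall",.26,.32,.145),("disc",.17,.25,.114),("post",.09,.165,.105)):
    P=sel(.48,.6,y0,y1,z0,.17)
    if len(P): print(nm,len(P),P.mean(0).round(4),(P[:,:2].min(0)+P[:,:2].max(0))/2,np.ptp(P,0).round(3))
E
```

```text
[0.5207084  0.15546841 0.28478506] 3.617934891006362 [0.51626538 0.22788982 0.44758089]
tall 1011 [0.5367 0.2909 0.153 ] [0.53691474 0.29110876] [0.027 0.027 0.011]
disc 2648 [0.5394 0.2136 0.1234] [0.53978975 0.21326677] [0.055 0.055 0.005]
post 246 [0.5381 0.1354 0.1143] [0.53816157 0.13467566] [0.017 0.017 0.012]
```

View pics/w1.png

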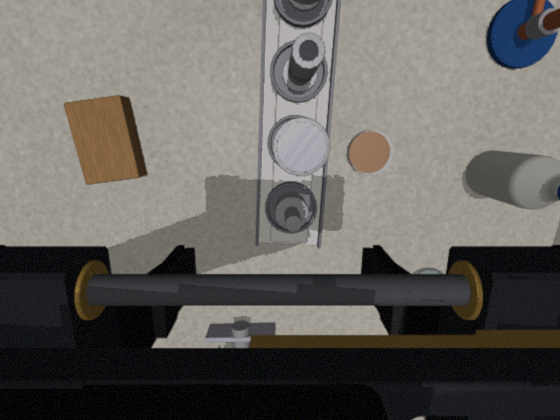

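Call:
move_arm(increments="2.5 25 0 0 0 0 0;2.5 37 0 0 0 0 0;2.5 37 0 0 0 0 0;2.5 37 0 0 0 0 0;2.5 37 0 0 0 0 0;2.5 30 0 0 0 0 0;0 17 0 0 0 0 0;0 0 0 0 0 0 0")

```text
time: 3.92
position: [0.5353, 0.3742, 0.2835]
tool_rot: [-2.152, -2.285, -0.0]
ft_force: [-0.6, 0.2, -0.2]
grip_width: 0.999
grip_force: 0.0
```

Call:
move_arm(increments="0 0 0 0 0 0 0;0 0 -10 0 0 0 0;0 0 -25 0 0 0 0;0 0 -25 0 0 0 0;0 0 -25 0 0 0 0;0 0 -10 0 0 0 0;0 0 0 0 0 0 0;0 0 0 0 0 0 0")

```text
time: 4.58
position: [0.5376, 0.3689, 0.1896]
tool_rot: [2.162, 2.279, -0.001]
ft_force: [0.0, 0.5, 1.2]
grip_width: 1.0
grip_force: 0.0
```

Call:
move_arm(increments="0 7 -5 0 0 0 0;0 0 -20 0 0 0 0;0 0 -25 0 0 0 0;0 0 -25 0 0 0 0;0 0 -20 0 0 0 0;0 0 -10 0 0 0 0;0 0 0 0 0 0 0;0 0 0 0 0 0 0")

```text
time: 5.25
position: [0.5373, 0.3781, 0.0854]
tool_rot: [2.16, 2.281, 0.002]
ft_force: [1.2, 0.1, 0.6]
grip_width: 1.004
grip_force: 0.0
```

Call:
move_arm(increments="0 0 0 0 0 0 255;0 0 0 0 0 0 255;0 0 0 0 0 0 255;0 0 0 0 0 0 255;0 0 0 0 0 0 255;0 0 0 0 0 0 255;0 0 0 0 0 0 255;0 0 0 0 0 0 255")

```text
time: 5.92
position: [0.5366, 0.3774, 0.0845]
tool_rot: [-2.16, -2.281, 0.0]
ft_force: [-1.8, -0.3, 1.5]
grip_width: 0.557
grip_force: 24.8
```

Call:
move_arm(increments="0 0 8 0 0 0 255;0 0 16 0 0 0 255;0 0 25 0 0 0 255;0 0 30 0 0 0 255;0 0 30 0 0 0 255;0 0 25 0 0 0 255;0 0 16 0 0 0 255;0 0 5 0 0 0 255")

```text
time: 6.58
position: [0.5379, 0.3784, 0.2432]
tool_rot: [2.159, 2.28, 0.008]
ft_force: [0.4, 0.8, -1.7]
grip_width: 0.555
grip_force: 24.7
```

Call:
move_arm(increments="0 0 0 0 0 0 255;0 -6 0 0 0 0 255;-1 -12 0 0 0 0 255;-1 -20 0 0 0 0 255;-1 -26 0 0 0 0 255;-1 -30 0 0 0 0 255;-1 -32 0 0 0 0 255;-1 -32 0 0 0 0 255")

```text
time: 7.25
position: [0.5297, 0.2169, 0.237]
tool_rot: [-2.159, -2.28, 0.005]
ft_force: [1.2, -0.8, -1.6]
grip_width: 0.549
grip_force: 24.7
```

Call:
move_arm(increments="-2 -33 0 0 0 0 255;-2 -33 0 0 0 0 255;-2 -33 0 0 0 0 255;-2 -33 0 0 0 0 255;-2 -33 0 0 0 0 255;-2 -33 0 0 0 0 255;-2 -33 0 0 0 0 255;-2 -33 0 0 0 0 255")

```text
time: 7.92
position: [0.5131, -0.047, 0.2375]
tool_rot: [-2.16, -2.279, 0.003]
ft_force: [0.4, -0.4, -1.9]
grip_width: 0.549
grip_force: 24.7
```

Call:
move_arm(increments="-1 -33 0 0 0 0 255;-1 -33 0 0 0 0 255;-1 -33 0 0 0 0 255;-1 -33 0 0 0 0 255;-1 -28 0 0 0 0 255;0 -22 0 0 0 0 255;0 -14 0 0 0 0 255;0 -6 0 0 0 0 255")

```text
time: 8.58
position: [0.5082, -0.2494, 0.2374]
tool_rot: [-2.163, -2.275, 0.002]
ft_force: [-0.4, -0.3, -1.9]
grip_width: 0.559
grip_force: 24.7
```

```bash
python3 - <<'E'
from m import *
p=ctrl.get_image("wrist"); save(p,"w2"); w=cloud(p).reshape(-1,3); w=w[np.isfinite(w[:,2])]
M=w[(w[:,0]>.42)&(w[:,0]<.58)&(w[:,1]>-.42)&(w[:,1]<-.06)&(w[:,2]>.053)&(w[:,2]<.063)]
o,n,e=fitrow(M[:,:2],np.array([.4955,-.2252,.0895])); print(o,n,e); print(row(o,Y)); print(ctrl.get_state()["position"])
E
```

```text
[ 0.49630262 -0.22668922  0.08942715] 2389 0.0011053383387302049
[[ 0.48558566 -0.10716874]
 [ 0.4927303  -0.18684906]
 [ 0.49987494 -0.26652939]
 [ 0.50701958 -0.34620971]]
[ 0.50861956 -0.24902411  0.23773932]
```

View pics/w2.png

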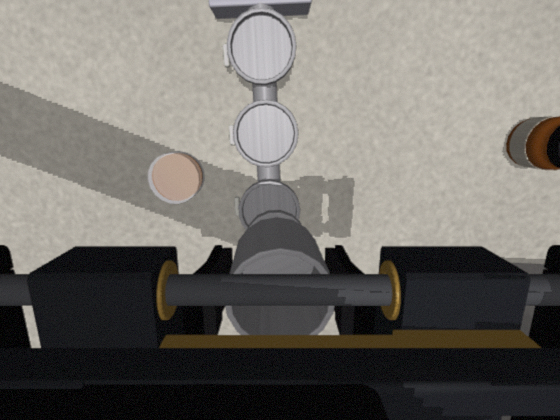

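The picture shows the cup held upright (u≈280, v≈290) and the left ports free at v≈47, 133 and 205. The fit to the ports is good.

Call:
move_arm(increments="0 -8 0 0 0 0 255;-1 -18 0 0 0 0 255;-1 -26 0 0 0 0 255;0 -22 0 0 0 0 255;0 -14 0 0 0 0 255;0 -8 0 0 0 0 255;0 0 0 0 0 0 255;0 0 0 0 0 0 255")

```text
time: 9.3
position: [0.5084, -0.3411, 0.2392]
tool_rot: [-2.158, -2.282, -0.002]
ft_force: [-0.1, 0.6, -1.6]
grip_width: 0.549
grip_force: 24.7
```

Call:
move_arm(increments="0 0 -8 0 0 0 255;0 0 -15 0 0 0 255;0 0 -20 0 0 0 255;0 0 -20 0 0 0 255;0 0 -16 0 0 0 255;0 0 -8 0 0 0 255;0 0 0 0 0 0 255;0 0 0 0 0 0 255")

```text
time: 9.97
position: [0.5082, -0.3418, 0.1524]
tool_rot: [-2.158, -2.283, -0.001]
ft_force: [0.6, 0.2, -0.8]
grip_width: 0.552
grip_force: 24.7
```

Call:
move_arm(increments="-1 -3 -5 0 0 0 255;0 0 -10 0 0 0 255;0 0 -14 0 0 0 255;0 0 -10 0 0 0 255;0 0 -6 0 0 0 255;0 0 -4 0 0 0 255;0 0 -2 0 0 0 255;0 0 0 0 0 0 255")

```text
time: 10.63
position: [0.5069, -0.3456, 0.1011]
tool_rot: [-2.16, -2.281, -0.0]
ft_force: [0.4, -0.1, -2.0]
grip_width: 0.554
grip_force: 24.7
```

Call:
move_arm(increments="0 0 0 0 0 0 255;0 0 0 0 0 0 255;0 0 0 0 0 0 255;0 0 -1 0 0 0 255;0 0 0 0 0 0 255;0 0 0 0 0 0 255;0 0 0 0 0 0 255;0 0 0 0 0 0 255")

```text
time: 11.3
position: [0.5069, -0.3457, 0.1004]
tool_rot: [2.16, 2.281, 0.0]
ft_force: [0.6, 0.3, -1.0]
grip_width: 0.55
grip_force: 24.7
```

Call:
move_arm(increments="0 0 -1 0 0 0 255;0 0 0 0 0 0 255;0 0 0 0 0 0 255;0 0 0 0 0 0 255;0 0 0 0 0 0 255;0 0 0 0 0 0 255;0 0 0 0 0 0 255;0 0 0 0 0 0 255")

```text
time: 11.97
position: [0.5071, -0.3457, 0.0994]
tool_rot: [2.16, 2.281, 0.0]
ft_force: [0.9, -0.1, -0.2]
grip_width: 0.553
grip_force: 24.7
```

Call:
move_arm(increments="0 0 0 0 0 0 100;0 0 0 0 0 0 80;0 0 0 0 0 0 60;0 0 0 0 0 0 40;0 0 0 0 0 0 20;0 0 0 0 0 0 0;0 0 0 0 0 0 0;0 0 0 0 0 0 0")

```text
time: 12.63
position: [0.5069, -0.3457, 0.0994]
tool_rot: [2.16, 2.281, 0.0]
ft_force: [-0.1, -0.3, -0.1]
grip_width: 0.981
grip_force: 0.0
```

Call:
move_arm(increments="0 0 10 0 0 0 0;0 0 20 0 0 0 0;0 0 28 0 0 0 0;0 0 32 0 0 0 0;0 0 32 0 0 0 0;0 0 28 0 0 0 0;0 0 15 0 0 0 0;0 0 0 0 0 0 0")

```text
time: 13.3
position: [0.5089, -0.3466, 0.2701]
tool_rot: [2.154, 2.275, 0.002]
ft_force: [-0.3, -0.1, 0.4]
grip_width: 1.001
grip_force: 0.0
```

```bash
cat > chk.py <<'E'
from m import *
import sys
p=ctrl.get_image("top"); save(p,sys.argv[1]); w=cloud(p).reshape(-1,3); w=w[np.isfinite(w[:,2])]
print(ctrl.get_state()["position"])
w[:,:2]+=[.003,.0015]
for y,c in zip(Y,row([.4963,-.2267,.0894],Y)):
    P=w[(np.linalg.norm(w[:,:2]-c,axis=1)<.04)&(w[:,2]>.08)&(w[:,2]<.19)]
    if len(P)>10:
        z=np.percentile(P[:,2],90); T=P[P[:,2]>z-.006]; print("port",y,c.round(3),"top",z.round(3),T.mean(0).round(4))
E
python3 chk.py t2
```

```text
[ 0.50803365 -0.34612334  0.26728583]
port -0.12 [ 0.507 -0.346] top 0.132 [ 0.5063 -0.3475  0.1316]
```

Call:
move_arm(increments="0 15 0 0 0 0 0;1 30 0 0 0 0 0;1 38 0 0 0 0 0;2 38 0 0 0 0 0;2 38 0 0 0 0 0;2 38 0 0 0 0 0;2 38 0 0 0 0 0;2 38 0 0 0 0 0")

```text
time: 14.02
position: [0.5172, -0.0696, 0.2625]
tool_rot: [-2.157, -2.28, 0.003]
ft_force: [1.1, -0.5, 0.0]
grip_width: 0.999
grip_force: 0.0
```

Call:
move_arm(increments="2 38 0 0 0 0 0;2 38 0 0 0 0 0;2 38 0 0 0 0 0;2 38 0 0 0 0 0;2 38 0 0 0 0 0;2 38 0 0 0 0 0;2 38 0 0 0 0 0;2 38 0 0 0 0 0")

```text
time: 14.68
position: [0.5328, 0.2334, 0.2627]
tool_rot: [-2.158, -2.281, 0.004]
ft_force: [0.7, -0.3, 0.1]
grip_width: 0.997
grip_force: 0.0
```

Call:
move_arm(increments="1 30 0 0 0 0 0;0 20 0 0 0 0 0;0 10 0 0 0 0 0;0 0 0 0 0 0 0;0 0 0 0 0 0 0;0 0 0 0 0 0 0;0 0 0 0 0 0 0;0 0 0 0 0 0 0")

```text
time: 15.35
position: [0.5366, 0.2894, 0.2644]
tool_rot: [2.162, 2.277, -0.001]
ft_force: [0.2, -0.1, -0.5]
grip_width: 1.001
grip_force: 0.0
```

Call:
move_arm(increments="0 1 -10 0 0 0 0;0 0 -24 0 0 0 0;0 0 -30 0 0 0 0;0 0 -30 0 0 0 0;0 0 -26 0 0 0 0;0 0 -16 0 0 0 0;0 0 -6 0 0 0 0;0 0 0 0 0 0 0")

```text
time: 16.02
position: [0.535, 0.2911, 0.1203]
tool_rot: [-2.16, -2.28, 0.005]
ft_force: [0.7, 0.9, 0.3]
grip_width: 0.998
grip_force: 0.0
```

Call:
move_arm(increments="0 0 0 0 0 0 0;0 0 0 0 0 0 255;0 0 0 0 0 0 255;0 0 0 0 0 0 255;0 0 0 0 0 0 255;0 0 0 0 0 0 255;0 0 0 0 0 0 255;0 0 0 0 0 0 255")

```text
time: 16.68
position: [0.5359, 0.2923, 0.1225]
tool_rot: [2.16, 2.281, 0.0]
ft_force: [0.1, 0.0, 0.0]
grip_width: 0.554
grip_force: 0.0
```

Call:
move_arm(increments="0 0 0 0 0 0 255;0 0 0 0 0 0 255;0 0 0 0 0 0 255;0 0 0 0 0 0 255;0 0 0 0 0 0 255;0 0 0 0 0 0 255;0 0 0 0 0 0 255;0 0 0 0 0 0 255")

```text
time: 17.35
position: [0.5358, 0.2923, 0.1223]
tool_rot: [-2.16, -2.281, 0.0]
ft_force: [-0.4, 0.3, 0.2]
grip_width: 0.313
grip_force: 25.0
```

Call:
move_arm(increments="0 0 6 0 0 0 255;0 0 14 0 0 0 255;0 0 22 0 0 0 255;0 0 28 0 0 0 255;0 0 26 0 0 0 255;0 0 20 0 0 0 255;0 0 12 0 0 0 255;0 0 4 0 0 0 255")

```text
time: 18.02
position: [0.5367, 0.2931, 0.2574]
tool_rot: [2.159, 2.28, 0.006]
ft_force: [0.4, 0.5, -2.9]
grip_width: 0.315
grip_force: 25.0
```

Call:
move_arm(increments="0 0 0 0 0 0 255;0 -6 0 0 0 0 255;-1 -12 0 0 0 0 255;-1 -18 0 0 0 0 255;-2 -24 0 0 0 0 255;-2 -30 0 0 0 0 255;-2 -32 0 0 0 0 255;-2 -32 0 0 0 0 255")

```text
time: 18.68
position: [0.5246, 0.1363, 0.2524]
tool_rot: [-2.158, -2.28, 0.004]
ft_force: [0.1, -1.1, -3.1]
grip_width: 0.314
grip_force: 25.0
```

Call:
move_arm(increments="-2 -33 0 0 0 0 255;-2 -33 0 0 0 0 255;-2 -33 0 0 0 0 255;-2 -33 0 0 0 0 255;-2 -33 0 0 0 0 255;-2 -33 0 0 0 0 255;-2 -33 0 0 0 0 255;-2 -33 0 0 0 0 255")

```text
time: 19.35
position: [0.5082, -0.1277, 0.2526]
tool_rot: [-2.159, -2.279, 0.002]
ft_force: [0.5, 0.3, -2.4]
grip_width: 0.315
grip_force: 25.0
```

Call:
move_arm(increments="-2 -32 0 0 0 0 255;-2 -30 0 0 0 0 255;-2 -26 0 0 0 0 255;-2 -22 0 0 0 0 255;-1 -18 0 0 0 0 255;0 -10 0 0 0 0 255;0 -5 0 0 0 0 255;0 0 0 0 0 0 255")

```text
time: 20.02
position: [0.5002, -0.2693, 0.2531]
tool_rot: [-2.16, -2.278, 0.0]
ft_force: [-0.2, 0.5, -2.7]
grip_width: 0.317
grip_force: 25.0
```

Call:
move_arm(increments="0 0 0 0 0 0 255;0 0 0 0 0 0 255;0 0 0 0 0 0 255;0 0 0 0 0 0 255;0 0 0 0 0 0 255;0 0 0 0 0 0 255;0 0 0 0 0 0 255;0 0 0 0 0 0 255")

```text
time: 20.68
position: [0.5009, -0.2687, 0.2544]
tool_rot: [2.16, 2.281, 0.0]
ft_force: [0.1, -0.3, -3.1]
grip_width: 0.314
grip_force: 25.0
```

Call:
move_arm(increments="-1 3 -8 0 0 0 255;0 0 -18 0 0 0 255;0 0 -24 0 0 0 255;0 0 -24 0 0 0 255;0 0 -18 0 0 0 255;0 0 -10 0 0 0 255;0 0 -6 0 0 0 255;0 0 0 0 0 0 255")

```text
time: 21.35
position: [0.4993, -0.2653, 0.1452]
tool_rot: [-2.159, -2.28, 0.0]
ft_force: [-0.2, 0.2, -2.6]
grip_width: 0.315
grip_force: 25.0
```

Call:
move_arm(increments="0 0 0 0 0 0 255;0 0 -3 0 0 0 255;0 0 -2 0 0 0 255;0 0 -2 0 0 0 255;0 0 -1 0 0 0 255;0 0 0 0 0 0 255;0 0 0 0 0 0 255;0 0 0 0 0 0 255")

```text
time: 22.02
position: [0.5, -0.2657, 0.1385]
tool_rot: [2.16, 2.281, 0.0]
ft_force: [0.2, -0.4, -3.3]
grip_width: 0.314
grip_force: 25.0
```

Call:
move_arm(increments="0 0 -1 0 0 0 255;0 0 0 0 0 0 255;0 0 -0.6 0 0 0 255;0 0 0 0 0 0 255;0 0 0 0 0 0 255;0 0 0 0 0 0 255;0 0 0 0 0 0 255;0 0 0 0 0 0 255")

```text
time: 22.68
position: [0.5001, -0.2658, 0.1372]
tool_rot: [2.159, 2.281, -0.0]
ft_force: [-1.4, 0.1, 3.4]
grip_width: 0.318
grip_force: 25.0
```

Call:
move_arm(increments="0 0 0 0 0 0 160;0 0 0 0 0 0 140;0 0 0 0 0 0 110;0 0 0 0 0 0 70;0 0 0 0 0 0 30;0 0 0 0 0 0 0;0 0 0 0 0 0 0;0 0 0 0 0 0 0")

```text
time: 23.35
position: [0.4999, -0.2657, 0.1367]
tool_rot: [2.16, 2.281, 0.0]
ft_force: [-0.6, 0.7, -0.9]
grip_width: 0.816
grip_force: 0.0
```

Call:
move_arm(increments="0 0 10 0 0 0 0;0 0 18 0 0 0 0;0 0 24 0 0 0 0;0 0 28 0 0 0 0;0 0 24 0 0 0 0;0 0 18 0 0 0 0;0 0 8 0 0 0 0;0 0 0 0 0 0 0")

```text
time: 24.02
position: [0.5011, -0.2661, 0.2695]
tool_rot: [2.157, 2.278, 0.001]
ft_force: [0.9, -0.4, -0.5]
grip_width: 1.0
grip_force: 0.0
```

```bash
python3 chk.py t3
```

```text
[ 0.50026218 -0.2658008   0.26750308]
port -0.04 [ 0.5   -0.267] top 0.169 [ 0.5009 -0.2649  0.167 ]
```

Call:
move_arm(increments="0 15 0 0 0 0 0;2 30 0 0 0 0 0;3 38 0 0 0 0 0;3 38 0 0 0 0 0;3 38 0 0 0 0 0;3 38 0 0 0 0 0;3 38 0 0 0 0 0;3 38 0 0 0 0 0")

```text
time: 24.73
position: [0.5183, 0.0102, 0.2651]
tool_rot: [-2.158, -2.281, 0.003]
ft_force: [0.8, 0.1, 0.1]
grip_width: 1.001
grip_force: 0.0
```

Call:
move_arm(increments="3 38 0 0 0 0 0;3 38 0 0 0 0 0;3 38 0 0 0 0 0;3 34 0 0 0 0 0;3 26 0 0 0 0 0;2 20 0 0 0 0 0;2 12 0 0 0 0 0;0 0 0 0 0 0 0")

```text
time: 25.4
position: [0.5363, 0.218, 0.2651]
tool_rot: [-2.149, -2.286, 0.002]
ft_force: [-1.0, -0.3, -0.7]
grip_width: 0.995
grip_force: 0.0
```

Call:
move_arm(increments="0 0 0 0 0 0 0;0 0 0 0 0 0 0;0 0 0 0 0 0 0;0 0 -10 0 0 0 0;0 0 -20 0 0 0 0;0 0 -10 0 0 0 0;0 0 0 0 0 0 0;0 0 0 0 0 0 0")

```text
time: 26.07
position: [0.5386, 0.2125, 0.2261]
tool_rot: [-2.16, -2.28, 0.002]
ft_force: [0.2, 0.7, 1.5]
grip_width: 0.998
grip_force: 0.0
```

Call:
move_arm(increments="1 0 -10 0 0 0 0;0 0 -22 0 0 0 0;0 0 -28 0 0 0 0;0 0 -28 0 0 0 0;0 0 -22 0 0 0 0;0 0 -13 0 0 0 0;0 0 -6 0 0 0 0;0 0 0 0 0 0 0")

```text
time: 26.73
position: [0.5396, 0.2132, 0.0969]
tool_rot: [-2.159, -2.281, 0.002]
ft_force: [0.4, 0.8, 0.4]
grip_width: 0.998
grip_force: 0.0
```

Call:
move_arm(increments="0 0 0 0 0 0 0;0 0 0 0 0 0 0;0 0 0 0 0 0 255;0 0 0 0 0 0 255;0 0 0 0 0 0 255;0 0 0 0 0 0 255;0 0 0 0 0 0 255;0 0 0 0 0 0 255")

```text
time: 27.4
position: [0.5397, 0.2132, 0.0978]
tool_rot: [-2.16, -2.281, 0.001]
ft_force: [-1.1, 0.1, 1.2]
grip_width: 0.633
grip_force: 25.2
```

Call:
move_arm(increments="0 0 0 0 0 0 255;0 0 0 0 0 0 255;0 0 0 0 0 0 255;0 0 0 0 0 0 255;0 0 0 0 0 0 255;0 0 0 0 0 0 255;0 0 0 0 0 0 255;0 0 0 0 0 0 255")

```text
time: 28.07
position: [0.5398, 0.2134, 0.0978]
tool_rot: [-2.16, -2.281, 0.0]
ft_force: [-1.8, -0.1, 3.7]
grip_width: 0.633
grip_force: 25.0
```

Call:
move_arm(increments="0 0 5 0 0 0 255;0 0 12 0 0 0 255;0 0 20 0 0 0 255;0 0 26 0 0 0 255;0 0 24 0 0 0 255;0 0 18 0 0 0 255;0 0 10 0 0 0 255;0 0 4 0 0 0 255")

```text
time: 28.73
position: [0.5408, 0.2137, 0.2189]
tool_rot: [2.159, 2.28, 0.004]
ft_force: [0.4, 0.6, -3.7]
grip_width: 0.634
grip_force: 25.0
```

Call:
move_arm(increments="0 0 0 0 0 0 255;0 -6 0 0 0 0 255;-1 -12 0 0 0 0 255;-2 -18 0 0 0 0 255;-2 -24 0 0 0 0 255;-3 -28 0 0 0 0 255;-4 -30 0 0 0 0 255;-4 -30 0 0 0 0 255")

```text
time: 29.4
position: [0.5226, 0.0635, 0.2151]
tool_rot: [-2.158, -2.28, 0.003]
ft_force: [-0.1, 0.5, -3.3]
grip_width: 0.631
grip_force: 25.0
```

Call:
move_arm(increments="-4 -30 0 0 0 0 255;-4 -30 0 0 0 0 255;-4 -30 0 0 0 0 255;-4 -30 0 0 0 0 255;-4 -30 0 0 0 0 255;-3 -27 0 0 0 0 255;-2 -23 0 0 0 0 255;-2 -19 0 0 0 0 255")

```text
time: 30.07
position: [0.4951, -0.1565, 0.215]
tool_rot: [-2.161, -2.277, 0.003]
ft_force: [-0.1, 0.1, -1.9]
grip_width: 0.637
grip_force: 25.0
```

Call:
move_arm(increments="-2 -14 0 0 0 0 255;-2 -10 0 0 0 0 255;0 -6 0 0 0 0 255;0 -3 0 0 0 0 255;0 0 0 0 0 0 255;0 0 0 0 0 0 255;0 0 0 0 0 0 255;0 0 0 0 0 0 255")

```text
time: 30.73
position: [0.4932, -0.1857, 0.2168]
tool_rot: [2.158, 2.283, 0.0]
ft_force: [-0.9, 0.2, -3.1]
grip_width: 0.637
grip_force: 25.0
```

Call:
move_arm(increments="0 -1 -8 0 0 0 255;0 0 -16 0 0 0 255;0 0 -22 0 0 0 255;0 0 -20 0 0 0 255;0 0 -15 0 0 0 255;0 0 -10 0 0 0 255;0 0 -5 0 0 0 255;0 0 0 0 0 0 255")

```text
time: 31.4
position: [0.4923, -0.1873, 0.1196]
tool_rot: [-2.158, -2.28, 0.001]
ft_force: [1.0, -0.2, -2.7]
grip_width: 0.64
grip_force: 25.0
```

Call:
move_arm(increments="0 0 0 0 0 0 255;0 0 -2 0 0 0 255;0 0 -2 0 0 0 255;0 0 -2 0 0 0 255;0 0 0 0 0 0 255;0 0 0 0 0 0 255;0 0 0 0 0 0 255;0 0 0 0 0 0 255")

```text
time: 32.07
position: [0.493, -0.1878, 0.1149]
tool_rot: [2.16, 2.281, 0.0]
ft_force: [0.0, -0.5, -3.3]
grip_width: 0.633
grip_force: 25.0
```

Call:
move_arm(increments="0 0 -1 0 0 0 255;0 0 0 0 0 0 255;0 0 -1 0 0 0 255;0 0 0 0 0 0 255;0 0 0 0 0 0 255;0 0 0 0 0 0 255;0 0 0 0 0 0 255;0 0 0 0 0 0 255")

```text
time: 32.73
position: [0.493, -0.1877, 0.1128]
tool_rot: [2.16, 2.281, 0.0]
ft_force: [1.1, -0.4, -1.9]
grip_width: 0.636
grip_force: 25.0
```

Call:
move_arm(increments="0 0 -0.7 0 0 0 255;0 0 0 0 0 0 255;0 0 0 0 0 0 255;0 0 0 0 0 0 255;0 0 0 0 0 0 255;0 0 0 0 0 0 255;0 0 0 0 0 0 255;0 0 0 0 0 0 255")

```text
time: 33.4
position: [0.4931, -0.1879, 0.1127]
tool_rot: [2.16, 2.281, -0.0]
ft_force: [-2.7, -0.1, 6.2]
grip_width: 0.636
grip_force: 25.0
```

Contact, so I'll release it and lift clear.

Call:
move_arm(increments="0 0 0 0 0 0 85;0 0 0 0 0 0 70;0 0 0 0 0 0 50;0 0 0 0 0 0 30;0 0 0 0 0 0 15;0 0 0 0 0 0 0;0 0 0 0 0 0 0;0 0 0 0 0 0 0")

```text
time: 34.07
position: [0.493, -0.1877, 0.112]
tool_rot: [2.16, 2.281, 0.0]
ft_force: [0.1, -0.1, -0.3]
grip_width: 0.986
grip_force: 0.0
```

Call:
move_arm(increments="0 0 10 0 0 0 0;0 0 18 0 0 0 0;0 0 26 0 0 0 0;0 0 30 0 0 0 0;0 0 30 0 0 0 0;0 0 22 0 0 0 0;0 0 10 0 0 0 0;0 0 0 0 0 0 0")

```text
time: 34.73
position: [0.4944, -0.1881, 0.2611]
tool_rot: [2.156, 2.278, 0.002]
ft_force: [0.4, -0.4, 0.3]
grip_width: 0.996
grip_force: 0.0
```

```bash
python3 chk.py t4
```

```text
[ 0.49336803 -0.18780834  0.25885137]
port 0.04 [ 0.493 -0.187] top 0.14 [ 0.492  -0.1801  0.1372]
```

Call:
move_arm(increments="0 15 0 0 0 0 0;3 30 0 0 0 0 0;5 38 0 0 0 0 0;5 38 0 0 0 0 0;5 38 0 0 0 0 0;5 38 0 0 0 0 0;5 38 0 0 0 0 0;5 34 0 0 0 0 0")

```text
time: 35.45
position: [0.524, 0.0851, 0.2563]
tool_rot: [-2.156, -2.282, 0.003]
ft_force: [0.9, 0.2, 0.1]
grip_width: 0.992
grip_force: 0.0
```

Call:
move_arm(increments="5 26 0 0 0 0 0;4 18 0 0 0 0 0;3 10 0 0 0 0 0;0 0 0 0 0 0 0;0 0 0 0 0 0 0;0 0 0 0 0 0 0;0 0 0 0 0 0 0;0 0 0 0 0 0 0")

```text
time: 36.12
position: [0.5378, 0.134, 0.2578]
tool_rot: [2.162, 2.279, -0.001]
ft_force: [-0.1, -0.2, 0.6]
grip_width: 1.002
grip_force: 0.0
```

```bash
python3 chk.py t5; python3 - <<'E'
from h import *
p=ctrl.get_image("scene"); save(p,"s5")
for t in ("head_disc","head_tall","head_cup"):print(t,[(np.round(x["centre"],3).tolist(),round(x["score"],2)) for x in ctrl.find_in(t,p)[:2]])
E
```

```text
[0.53789206 0.13419893 0.25791984]
port 0.04 [ 0.493 -0.187] top 0.14 [ 0.4925 -0.1866  0.1374]
port -0.04 [ 0.5   -0.267] top 0.169 [ 0.5007 -0.2646  0.1672]
port -0.12 [ 0.507 -0.346] top 0.132 [ 0.5056 -0.3468  0.1315]
head_disc [([0.498, -0.183, 0.142], 0.58)]
head_tall [([0.505, -0.255, 0.122], 0.7)]
head_cup [([0.508, -0.344, 0.111], 0.73)]
```

View pics/s5.png

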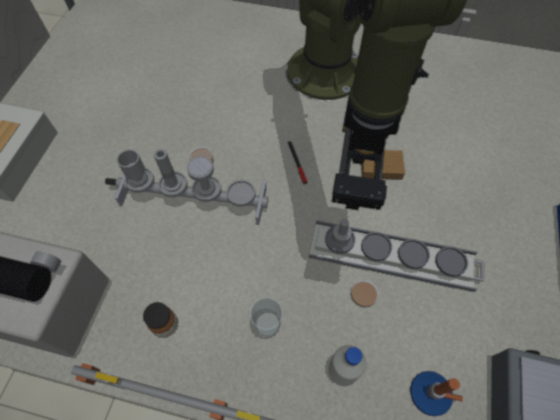

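The cup, tall and disc pieces stand upright in their ports (u≈135, 168, 203, v≈175). The post piece is still on the rack at (342, 237).

Call:
move_arm(increments="0 1 -10 0 0 0 0;0 0 -25 0 0 0 0;0 0 -32 0 0 0 0;0 0 -32 0 0 0 0;0 0 -30 0 0 0 0;0 0 -24 0 0 0 0;0 0 -15 0 0 0 0;0 0 -7 0 0 0 0")

```text
time: 37.03
position: [0.5357, 0.1358, 0.0798]
tool_rot: [-2.157, -2.279, 0.006]
ft_force: [-0.6, -0.5, 0.8]
grip_width: 1.002
grip_force: 0.0
```

Call:
move_arm(increments="0 0 0 0 0 0 0;0 0 0 0 0 0 0;0 0 0 0 0 0 255;0 0 0 0 0 0 255;0 0 0 0 0 0 255;0 0 0 0 0 0 255;0 0 0 0 0 0 255;0 0 0 0 0 0 255")

```text
time: 37.7
position: [0.5381, 0.1363, 0.0833]
tool_rot: [2.16, 2.281, 0.0]
ft_force: [-0.7, -0.3, -0.3]
grip_width: 0.631
grip_force: 0.0
```

Call:
move_arm(increments="0 0 0 0 0 0 255;0 0 0 0 0 0 255;0 0 0 0 0 0 255;0 0 0 0 0 0 255;0 0 0 0 0 0 255;0 0 0 0 0 0 255;0 0 0 0 0 0 255;0 0 0 0 0 0 255")

```text
time: 38.37
position: [0.5376, 0.1363, 0.0829]
tool_rot: [-2.16, -2.281, 0.001]
ft_force: [-1.3, 0.5, 0.9]
grip_width: 0.198
grip_force: 25.0
```

Call:
move_arm(increments="0 0 0 0 0 0 255;0 0 0 0 0 0 255;0 0 0 0 0 0 255;0 0 0 0 0 0 255;0 0 0 0 0 0 255;0 0 0 0 0 0 255;0 0 0 0 0 0 255;0 0 0 0 0 0 255")

```text
time: 39.03
position: [0.5377, 0.1363, 0.083]
tool_rot: [-2.16, -2.281, 0.0]
ft_force: [-2.8, 0.2, 0.5]
grip_width: 0.201
grip_force: 25.0
```

Call:
move_arm(increments="0 0 5 0 0 0 255;0 0 12 0 0 0 255;0 0 18 0 0 0 255;0 0 22 0 0 0 255;0 0 20 0 0 0 255;0 0 14 0 0 0 255;0 0 7 0 0 0 255;0 0 2 0 0 0 255")

```text
time: 39.7
position: [0.539, 0.1366, 0.185]
tool_rot: [2.158, 2.279, 0.004]
ft_force: [0.1, 0.7, -4.7]
grip_width: 0.2
grip_force: 25.0
```

Call:
move_arm(increments="0 0 0 0 0 0 255;-1 -6 0 0 0 0 255;-2 -12 0 0 0 0 255;-4 -18 0 0 0 0 255;-5 -22 0 0 0 0 255;-5 -24 0 0 0 0 255;-5 -25 0 0 0 0 255;-5 -25 0 0 0 0 255")

```text
time: 40.37
position: [0.5096, 0.0028, 0.1818]
tool_rot: [-2.159, -2.28, 0.002]
ft_force: [-0.2, -1.3, -3.5]
grip_width: 0.202
grip_force: 25.0
```

Call:
move_arm(increments="-5 -25 0 0 0 0 255;-5 -23 0 0 0 0 255;-5 -21 0 0 0 0 255;-4 -17 0 0 0 0 255;-3 -12 0 0 0 0 255;-2 -8 0 0 0 0 255;-1 -4 0 0 0 0 255;0 0 0 0 0 0 255")

```text
time: 41.03
position: [0.4853, -0.1064, 0.1824]
tool_rot: [-2.161, -2.279, 0.001]
ft_force: [0.2, 0.7, -3.3]
grip_width: 0.196
grip_force: 25.0
```

Call:
move_arm(increments="0 0 0 0 0 0 255;0 0 0 0 0 0 255;0 0 0 0 0 0 255;0 0 0 0 0 0 255;0 0 0 0 0 0 255;0 0 0 0 0 0 255;0 0 0 0 0 0 255;0 0 0 0 0 0 255")

```text
time: 41.7
position: [0.486, -0.1056, 0.1831]
tool_rot: [2.16, 2.281, 0.0]
ft_force: [-0.0, 0.5, -3.6]
grip_width: 0.202
grip_force: 25.0
```

Call:
move_arm(increments="0 0 -6 0 0 0 255;0 0 -12 0 0 0 255;0 0 -18 0 0 0 255;0 0 -18 0 0 0 255;0 0 -12 0 0 0 255;0 0 -8 0 0 0 255;0 0 -4 0 0 0 255;0 0 0 0 0 0 255")

```text
time: 42.37
position: [0.4854, -0.1055, 0.1041]
tool_rot: [-2.159, -2.28, 0.001]
ft_force: [0.0, 0.4, -3.5]
grip_width: 0.196
grip_force: 25.0
```

Call:
move_arm(increments="0 0 0 0 0 0 255;0 0 -2 0 0 0 255;0 0 -2 0 0 0 255;0 0 -1 0 0 0 255;0 0 0 0 0 0 255;0 0 0 0 0 0 255;0 0 0 0 0 0 255;0 0 0 0 0 0 255")

```text
time: 43.03
position: [0.486, -0.1058, 0.1002]
tool_rot: [2.16, 2.281, 0.0]
ft_force: [0.1, 0.4, -4.1]
grip_width: 0.192
grip_force: 25.0
```

Call:
move_arm(increments="0 0 -1 0 0 0 255;0 0 0 0 0 0 255;0 0 -1 0 0 0 255;0 0 0 0 0 0 255;0 0 0 0 0 0 255;0 0 -0.5 0 0 0 255;0 0 0 0 0 0 255;0 0 0 0 0 0 255")

```text
time: 43.7
position: [0.486, -0.1057, 0.0979]
tool_rot: [2.16, 2.281, -0.0]
ft_force: [-1.4, 0.1, 1.5]
grip_width: 0.2
grip_force: 25.0
```

Call:
move_arm(increments="0 0 0 0 0 0 195;0 0 0 0 0 0 170;0 0 0 0 0 0 130;0 0 0 0 0 0 90;0 0 0 0 0 0 40;0 0 0 0 0 0 0;0 0 0 0 0 0 0;0 0 0 0 0 0 0")

```text
time: 44.37
position: [0.486, -0.1057, 0.0975]
tool_rot: [2.16, 2.281, 0.0]
ft_force: [0.0, 0.7, 0.8]
grip_width: 0.681
grip_force: 0.0
```

Call:
move_arm(increments="0 0 0 0 0 0 0;0 0 0 0 0 0 0;0 0 10 0 0 0 0;0 0 20 0 0 0 0;0 0 28 0 0 0 0;0 0 30 0 0 0 0;0 0 30 0 0 0 0;0 0 25 0 0 0 0")

```text
time: 45.03
position: [0.4864, -0.1055, 0.2436]
tool_rot: [2.158, 2.28, 0.001]
ft_force: [0.3, -0.1, -0.6]
grip_width: 0.995
grip_force: 0.0
```

Call:
move_arm(increments="0 0 10 0 0 0 0;0 20 0 0 0 0 0;4 30 0 0 0 0 0;4 35 0 0 0 0 0;4 35 0 0 0 0 0;4 35 0 0 0 0 0;4 25 0 0 0 0 0;0 0 0 0 0 0 0")

```text
time: 45.7
position: [0.5053, 0.0816, 0.2509]
tool_rot: [-2.147, -2.29, -0.005]
ft_force: [-0.0, 1.0, 0.3]
grip_width: 1.002
grip_force: 0.0
```

Call:
move_arm(increments="0 0 0 0 0 0 0;0 0 0 0 0 0 0;0 0 0 0 0 0 0;0 0 0 0 0 0 0;0 0 0 0 0 0 0;0 0 0 0 0 0 0;0 0 0 0 0 0 0;0 0 0 0 0 0 0")

```text
time: 46.37
position: [0.5059, 0.074, 0.2506]
tool_rot: [2.16, 2.281, -0.0]
ft_force: [0.3, -0.2, 1.4]
grip_width: 0.998
grip_force: 0.0
```

```bash
python3 chk.py t6; python3 - <<'E'
from h import *
p=ctrl.get_image("scene"); cv2.imwrite("pics/s6.png",cv2.resize(p["frame"][120:250,80:300,::-1],None,fx=3.4,fy=3.4))
E
```

```text
[0.50591722 0.07415713 0.25055498]
port 0.12 [ 0.486 -0.107] top 0.13 [ 0.4864 -0.1067  0.1296]
port 0.04 [ 0.493 -0.187] top 0.14 [ 0.4925 -0.1869  0.1374]
port -0.04 [ 0.5   -0.267] top 0.169 [ 0.5005 -0.2648  0.1672]
port -0.12 [ 0.507 -0.346] top 0.133 [ 0.5059 -0.3469  0.1322]
```

View pics/s6.png

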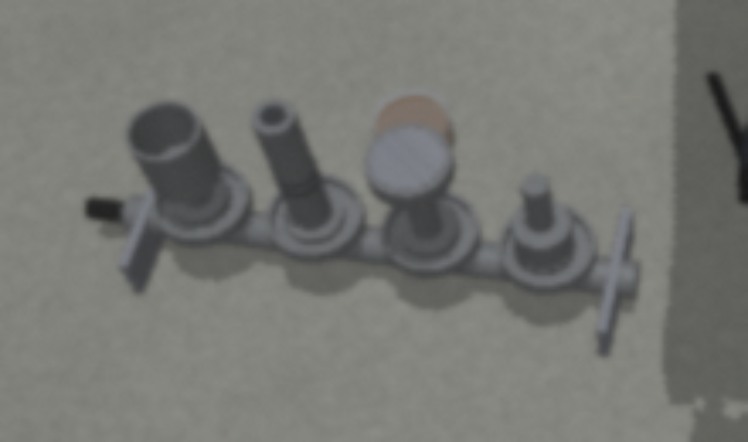

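All four pieces stand upright in their dishes. From the nozzle (right) end they run cup, tall, disc, post, at u≈195, 315, 430 and 548 in the crop. The heights match, so I'm handing in.

```bash
python3 -c "from bench import ctrl; print(ctrl.close_job())"
```

```text
the job is handed in; nothing more can be done
None
```

The job is handed in at about 46 s: all four pieces were moved in reverse order and stand upright in their ports (left to right: post, disc, tall, cup), released, with the arm clear.

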